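# Park the compressor flywheel just past compression and lock it

### The job

Turn the flywheel of the shop's air pump slowly clockwise, seen from above, at a pace of several seconds for a full turn: the resistance builds up, peaks and then lets go as the piston comes over top dead centre. Stop just past that point, where the wheel stays put when you let go, without letting it run on; then slide the rim lock fully home against the wheel, let go of it and leave the other things on the bench where they are.

Things in the scene. Friction and masses are not known exactly. Their poses are not given: they have to be found in the camera images.
- pump: Small piston air pump on a steel bench plate (240 x 240 mm, 12 mm thick), laid so that its flywheel faces up. Grey crankcase under the wheel, finned aluminium cylinder lower than the wheel along the pump's +x to 213 mm, rim lock on its -y side. Origin on the wheel axis, on the bench; z up. Fixed, turned by up to 0.45 rad.
- hub (a point): Point on the flywheel's vertical axis, 130 mm above the bench. The flywheel is a flat dark cast disc, 200 mm across, 20 mm thick, its top face 125 mm above the bench; a bead round the rim reaches 130 mm, the hub cone and nut 147 mm.
- flywheel (a joint): Flywheel angle, grows clockwise seen from above; at 0 the handle points along the pump's -x, at 1.57 along +y. Friction 0.45 N m all round (6 N at the handle in motion, 4 to 5 N read at rest). Splined to its shaft anyhow: neither this nor the handle tells where top dead centre (TDC) is, 1.1 to 3.2 rad clockwise of the start. Left within 0.2 rad of TDC it stays put.
- handle (a point): The flywheel's handle: upright black round grip, 22 mm in diameter, 52 mm tall (132 to 184 mm above the bench), spinning freely on its pin, 75 mm from the wheel axis. This point is on the grip's axis, 162 mm above the bench, a good height to grip. The hand need not turn with the wheel.
- stem_top (a point): Top of the small brass valve stem (14 mm head) on the cylinder head, on the pump's +x axis 195 mm from the wheel axis, 114 mm above the bench. It rests until TDC, then rises 5 mm per rad of further clockwise turning (0.5 mm at 0.1 rad past), at most 5 mm: too little to be seen near the right place.
- lock (a joint): Travel of the rim lock along the pump's +y, from 0 (open) to 0.040 m (fully home: the black shoe meets the rim). It stays where it is left; it takes about 3 N to move.
- lock_post (a point): Top of the rim lock's upright post, 16 mm wide along the pump's x, 20 mm along y, 46 mm tall (118 to 164 mm above the bench), on a steel carriage 40 x 44 mm. Lock open: the post's axis is 184 mm from the wheel axis, towards the pump's -y; home: 144 mm. Grip it across x, or push it.
- disc: Brown grinding disc lying flat on the bench, 115 mm across, 9 mm thick. Origin under its centre. Leave alone.
- cup_brush: Steel wire cup brush standing on its bristles, 74 mm across, 56 mm tall. Origin under its centre. Leave alone.
- spray: Red spray can, 66 mm across, 160 mm tall. Origin under its centre. Leave alone.
- shaft (a point): Point on the wheel axis in the crankcase, 50 mm above the bench. Felt at the handle besides friction: nothing until 0.9 rad before TDC, then compression rising by 7 to 9 N (11 to 15 N in all) 0.4 to 0.5 rad before, falling to none at TDC. Past TDC the air pushes on likewise: 0.1 rad past it cancels half the friction, over 0.2 rad past the wheel runs on unless held.

How it is judged:
On the way, in this order (a step that is already met when the one before it is completed fails the run):
1. the flywheel stands just past top dead centre (valve stem risen 0.1 to 1.6 mm) (distance of stem_top from where it was at the start of the episode between 0.0001 and 0.0016 m and velocity of joint flywheel below 0.1 rad/s), for 0.3 s.
2. the rim lock is fully home (value of joint lock above 0.037 m), for 0.2 s.
At the end, for the whole second after the job is handed in: The flywheel stands still just past top dead centre of the compression it met (valve stem risen 0.1 to 1.6 mm, which is 0.03 to 0.32 rad past), the rim lock is within 3 mm of fully home, and nothing is held (distance of stem_top from where it was at the start of the episode between 0.0001 and 0.0016 m and velocity of joint flywheel between -0.05 and 0.05 rad/s and value of joint lock above 0.037 m); the robot touches nothing.
It fails at once if the flywheel runs on more than 0.44 rad past top dead centre (valve stem risen over 2.2 mm) (distance of stem_top from where it was at the start of the episode above 0.0022 m).
It fails at once if the flywheel is turned faster than 2 rad/s (a full turn in about 3 s) (velocity of joint flywheel above 2 rad/s).
It fails at once if the grinding disc is shoved (distance of disc from where it was at the start of the episode above 0.03 m).
It fails at once if the cup brush is shoved (distance of cup_brush from where it was at the start of the episode above 0.03 m).
It fails at once if the spray can is shoved or knocked over (distance of spray from where it was at the start of the episode above 0.03 m).
It also fails if it takes over 72 s, if anything falls off the work surface, if the arm or the gripper's body presses on something with over 40 N, if the wrist force passes 120 N, or if a joint passes its speed limit or range.

### The arm

A 7-joint arm with a two-finger parallel gripper is mounted at the origin on the work surface. World frame = base frame: x ahead of the robot, y to its left, z up, the work surface at z = 0. Lengths are in m, angles in rad, forces in N, time in s.
With the tool pointing down it reaches from about 0.425 to 0.875 m from the base axis. Payload 4.7 kg.
Tool frame: the origin (TCP) lies at the very end of the fingers, on their centre line; the grasp point (between the pads) lies 19 mm behind it; z points along the fingers, y is the line along which they close (so a half turn about z gives the same grasp; the last joint's range is limited). The gripper opens to 87 mm and grips with 3 to 60 N. Pads are 19 mm wide; open, the fingers measure 117 mm over their backs; the gripper's body (75 mm by 190 mm) begins 51 mm behind the grasp point.
Start: joints at [-1.207, 0.321, -0.07, 1.45, 0.023, 1.371, -0.057], TCP at [0.223, 0.611, 0.186] pointing down, gripper open.
Joint ranges: [-2.86, 2.86], [-0.3, 2.09], [-1.38, 1.24], [0.06, 2.45], [-1.56, 4.7], [0.09, 2.05], [-2.69, 2.69]. Speed limits (rad/s): [2.57, 2.57, 3.14, 3.14, 3.14, 3.14, 3.14].

### API

Orientations are given as a rotation vector (axis times angle).
In Python, from bench import ctrl, get_image, job gives the robot as it stands.
- The arm moves only by the shell command python3 -m crank 'ROWS' [FORCE]. ROWS is JSON, a list that holds one entry, the list of rows, each a list of 5 numbers: the shift along the tool's x, y, z in mm, then the turn about the tool's z in rad, then the closure, from -1 (fully open) to 1 (shut), so that 0 is half open. A call has 1 to 10 rows; each row shifts and turns the commanded pose from where the row before left it, along the tool's axes as they then stand; what a row does not reach is not made up. A row lasts 1/12 s, in which the tool goes at most 41.7 mm and 7.16 degrees, less where a joint would pass 70% of its speed; a pose out of reach is approached as far as the arm can. A call with a gripper value outside its range is refused whole. The fingers move at their own pace and stop on an object; FORCE is the grip in N (left out, the last holds). Time passes only in rows, so rows that do not move let the fingers close. It gives the time, the measured TCP pose, the force, the opening and the grip force at its end, in the units of the state.
- ctrl.get_state(): the state, without advancing time (a new reading comes with each control period).
- get_image(name): name is "side" or "top"; returns a dict with "pixels" (384x512x3 uint8, red, green, blue), "fx", "fy", "cx", "cy" (pixels), "T" (4x4, takes a point from camera to world coordinates). Camera axes: x right, y down, z forward; pixel columns grow to the right and rows downward; lengths in m; the calibration is good to about 2 mm. A picture is of the moment at which its call begins. There is no depth.
- job.close_job(): hands the job in; it is judged then, once.
The state is a dict: "time": time; "joint_positions": joint angles; "qd": joint speeds; "joint_torque": joint torques, N m; "position": TCP position; "tool_rot": TCP orientation; "ft_force": force on the tool from outside, world axes, zero at the start; "torque": the same for the moment, N m; "grip_width": opening from 0.0 (shut) to 1.0 (fully open); "grip_force": force on a finger pad.
Only numpy, scipy, OpenCV 4.12 (cv2) and the standard library are available. Lean on these libraries where they do the work, as an engineer would, in place of code of your own. Each camera call takes 0.05 s, during which the arm holds its last target. There are 200 camera calls.

## Working session

There is one attempt and no reset: what is moved stays moved. The work goes in short steps, Python scripts to look and compute and a shell command to move; the robot and the scene stay as the last step left them, time stands still between calls to the robot, and variables do not carry over. Pictures are saved under pics/ and viewed, at most 10 in all, crops included, and the job is handed in when it is done.

```bash
ls; mkdir -p pics
python3 - <<'E'
from bench import ctrl,get_image
import cv2,numpy as np
s=ctrl.get_state();print({k:np.round(v,3).tolist() for k,v in s.items()})
for n in("top","side"):
    im=get_image(n);cv2.imwrite(f"pics/{n}0.png",im["pixels"][...,::-1]);print(n,im["fx"],im["fy"],im["cx"],im["cy"],np.round(im["T"],4).tolist())
E
```

```text
pics
{'time': 0.0, 'joint_positions': [-1.207, 0.322, -0.07, 1.452, 0.023, 1.371, -0.057], 'qd': [0.0, -0.0, -0.001, 0.001, -0.0, -0.0, 0.0], 'joint_torque': [0.0, -49.129, -0.403, -31.252, -0.064, 0.044, 0.0], 'position': [0.223, 0.61, 0.185], 'tool_rot': [-0.547, -3.093, 0.003], 'ft_force': [-1.159, 0.411, -0.745], 'torque': [0.022, -0.043, -0.0], 'grip_force': 0.0, 'grip_width': 1.0}
top 353.77217650192705 353.77217650192705 258.6160310779337 189.87553013702959 [[-0.0032, -0.9989, 0.0476, 0.4825], [-1.0, 0.0035, 0.0073, -0.0165], [-0.0074, -0.0476, -0.9988, 1.2791], [0.0, 0.0, 0.0, 1.0]]
side 370.9608903585418 370.9608903585418 252.07639230855338 188.66210828964384 [[0.9639, -0.1534, 0.2176, 0.2505], [-0.2655, -0.6152, 0.7423, -0.9837], [0.02, -0.7733, -0.6337, 0.9783], [0.0, 0.0, 0.0, 1.0]]
```

View pics/top0.png

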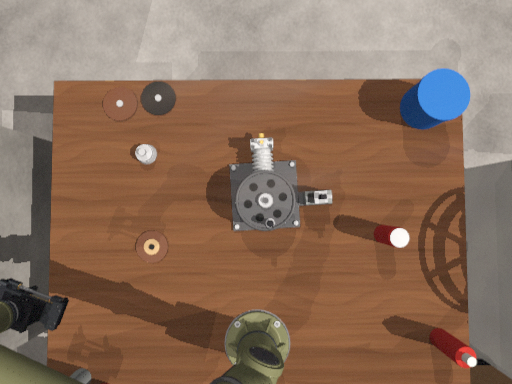

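View pics/side0.png

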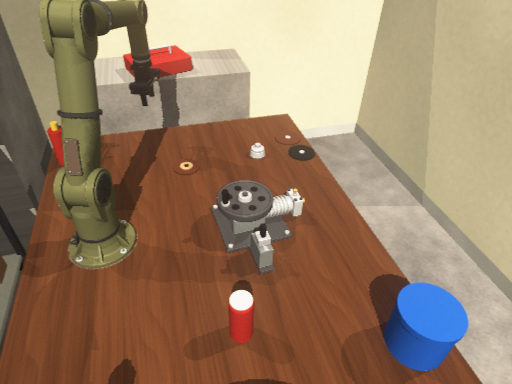

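The top view shows the hub at about (265,200), the handle at (270,223), the stem at (262,136) and the lock at about (322,197). The spray can is well to the right, at (398,237). I'll zoom in next.

```bash
cat > h.py <<'E'
import numpy as np
from bench import get_image
def ray(im,u,v,z):
    T=im["T"];d=T[:3,:3]@np.array([(u-im["cx"])/im["fx"],(v-im["cy"])/im["fy"],1]);o=T[:3,3]
    return o+d*(z-o[2])/d[2]
def proj(im,p):
    T=im["T"];c=T[:3,:3].T@(np.array(p)-T[:3,3]);return np.array([im["fx"]*c[0]/c[2]+im["cx"],im["fy"]*c[1]/c[2]+im["cy"]])
E
python3 - <<'E'
import cv2
a=cv2.imread("pics/top0.png")[120:245,220:345];b=cv2.imread("pics/side0.png")[170:280,200:310]
a=cv2.resize(a,(500,500),interpolation=cv2.INTER_CUBIC)
cv2.imwrite("pics/z0.png",a)
E
```

```text
(no output)
```

View pics/z0.png

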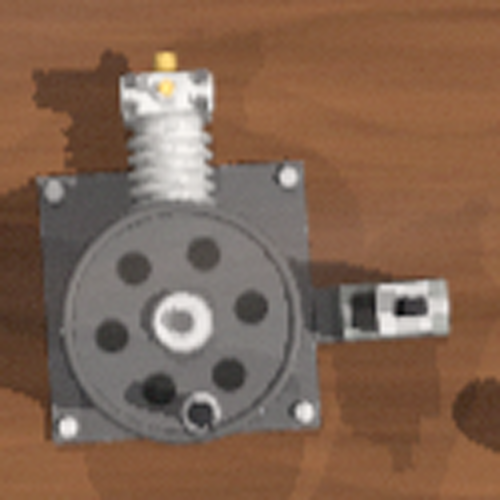

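The crop shows the wheel rim centre at crop (183,323), the handle top at (203,410), the stem at (166,88) and the post top at (409,304).

Run:
```python
from h import *
im=get_image("top")
P=lambda x,y,z:ray(im,220+(x+.5)/4-.5,120+(y+.5)/4-.5,z)
h=P(183,323,.130);ha=P(203,410,.184);st=P(166,88,.114);lk=P(409,304,.164);nut=P(180,321,.147)
for n,p in dict(h=h,nut=nut,ha=ha,st=st,lk=lk).items():print(n,p.round(4),np.linalg.norm((p-h)[:2]).round(4),np.arctan2(*(p-h)[1::-1]).round(3))
s=get_image("side")
for p in(ha,lk,st,nut):print(proj(s,p))
from bench import ctrl
from scipy.spatial.transform import Rotation as R
print(R.from_rotvec(ctrl.get_state()["tool_rot"]).as_matrix().round(3))
```

```text
h [ 0.5031 -0.0299  0.13  ] 0.0 0.0
nut [ 0.5044 -0.0273  0.147 ] 0.0029 1.105
ha [ 0.435  -0.0445  0.184 ] 0.0696 -2.932
st [ 0.6984 -0.0168  0.114 ] 0.1957 0.067
lk [ 0.5169 -0.2075  0.164 ] 0.1781 -1.493
[225.93153727 191.08866412]
[263.15372483 224.57103484]
[294.98706668 189.98158064]
[244.65889115 193.12873148]
[[-0.939  0.343 -0.   ]
 [ 0.343  0.939 -0.001]
 [-0.    -0.001 -1.   ]]
```

```bash
cat > st.py <<'E'
from bench import ctrl
import numpy as np
from scipy.spatial.transform import Rotation as R
s=ctrl.get_state();M=R.from_rotvec(s["tool_rot"]).as_matrix()
print("t",round(s["time"],2),"pos",np.round(s["position"],4),"toolx",M[:2,0].round(3),"j",np.round(s["joint_positions"],2),"Ftool",(M.T@s["ft_force"]).round(2),"w",round(s["grip_width"],3),"gf",round(s["grip_force"],1))
E
python3 -m crank '[[[0,0,-30,0,-1],[0,0,-30,0,-1],[-21,-27,0,0,-1],[-21,-27,0,0,-1],[-21,-27,0,0,-1],[-21,-27,0,0,-1],[-21,-27,0,0,-1],[-21,-27,0,0,-1],[-21,-27,0,0,-1],[-21,-27,0,0,-1]]]' 20
python3 -m crank '[[[-21,-27,0,0,-1],[-21,-27,0,0,-1],[-21,-27,0,0,-1],[-21,-27,0,0,-1],[-21,-27,0,0,-1],[-21,-27,0,0,-1],[-21,-27,0,0,-1],[-21,-27,0,0,-1],[-21,-27,0,0,-1],[-21,-27,0,0,-1]]]'
python3 -m crank '[[[0,0,0,-0.1,-1],[0,0,0,-0.1,-1],[0,0,0,-0.1,-1],[0,0,0,-0.1,-1],[0,0,0,-0.1,-1],[0,0,0,-0.06,-1],[0,0,0,0,-1],[0,0,0,0,-1],[0,0,0,0,-1],[0,0,0,0,-1]]]'
python3 st.py
```

```text
time: 1.03
position: [0.3068, 0.3484, 0.2463]
tool_rot: [-0.547, -3.094, -0.0]
ft_force: [0.1, -0.6, 0.6]
grip_width: 1.002
grip_force: 0.0
time: 1.87
position: [0.4114, 0.0227, 0.2464]
tool_rot: [0.547, 3.093, 0.001]
ft_force: [1.4, 1.5, -0.7]
grip_width: 0.996
grip_force: 0.0
time: 2.7
position: [0.4113, 0.0245, 0.2463]
tool_rot: [-0.328, 3.124, 0.0]
ft_force: [0.6, -0.3, -0.1]
grip_width: 0.997
grip_force: 0.0
t 2.7 pos [0.4113 0.0245 0.2463] toolx [-0.978 -0.208] j [-0.74 -0.28  0.51  1.91  0.13  1.48  1.52] Ftool [-0.51 -0.37  0.08] w 0.997 gf 0.0
```

```bash
python3 -m crank '[[[-2,-15,0,0,-1],[-2,-15,0,0,-1],[-2,-15,0,0,-1],[-1,-15,0,0,-1],[0,-13,0,0,-1],[0,0,0,0,-1],[0,0,0,0,-1],[0,0,0,0,-1],[0,0,0,0,-1]]]'
python3 st.py
python3 - <<'E'
from bench import get_image
import cv2
a=get_image("top")["pixels"][120:270,200:350,::-1];b=get_image("side")["pixels"][120:270,170:320,::-1]
cv2.imwrite("pics/z1.png",cv2.resize(cv2.hconcat([a,b]),(800,400),interpolation=cv2.INTER_CUBIC))
E
```

```text
time: 3.45
position: [0.4333, -0.0443, 0.2463]
tool_rot: [0.332, -3.124, -0.0]
ft_force: [0.2, 0.5, 0.0]
grip_width: 0.998
grip_force: 0.0
t 3.45 pos [ 0.4333 -0.0443  0.2463] toolx [-0.978 -0.21 ] j [-0.7  -0.24  0.63  1.87  0.14  1.47  1.68] Ftool [-0.31  0.48 -0.03] w 0.998 gf 0.0
```

View pics/z1.png

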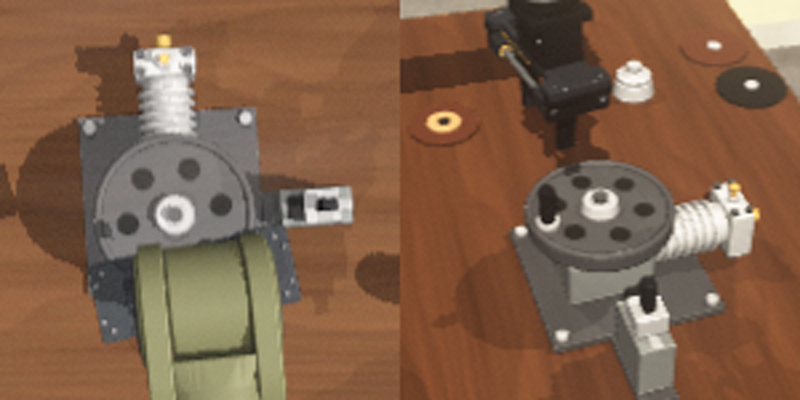

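The side crop shows the fingers above and behind the handle, with no obstruction. I'll descend and close.

```bash
python3 -m crank '[[[0,0,20,0,-1],[0,0,20,0,-1],[0,0,20,0,-1],[0,0,20,0,-1],[0,0,12,0,-1],[0,0,10,0,-1],[0,0,0,0,-1],[0,0,0,0,-1]]]' 20
python3 st.py
python3 -m crank '[[[0,0,0,0,0],[0,0,0,0,0],[0,0,0,0,0.3],[0,0,0,0,0.3],[0,0,0,0,0.5],[0,0,0,0,0.5],[0,0,0,0,0.6],[0,0,0,0,0.6],[0,0,0,0,0.7],[0,0,0,0,0.7]]]'
python3 st.py
```

```text
time: 4.22
position: [0.4334, -0.0452, 0.1444]
tool_rot: [0.33, -3.124, 0.0]
ft_force: [0.5, 0.1, 0.6]
grip_width: 1.002
grip_force: 0.0
t 4.22 pos [ 0.4334 -0.0452  0.1444] toolx [-0.978 -0.209] j [-0.7  -0.18  0.68  2.03  0.12  1.26  1.72] Ftool [-0.55  0.04 -0.62] w 1.002 gf 0.0
time: 5.05
position: [0.4334, -0.0454, 0.1443]
tool_rot: [0.33, -3.124, -0.0]
ft_force: [-0.9, -0.3, -0.4]
grip_width: 0.329
grip_force: 0.0
t 5.05 pos [ 0.4334 -0.0454  0.1443] toolx [-0.978 -0.209] j [-0.7  -0.18  0.68  2.03  0.12  1.25  1.72] Ftool [ 0.92 -0.13  0.36] w 0.329 gf 0.0
```

```bash
python3 -m crank '[[[0,0,0,0,1],[0,0,0,0,1],[0,0,0,0,1],[0,0,0,0,1],[0,0,0,0,1],[0,0,0,0,1]]]' 20
python3 st.py
python3 - <<'E'
from bench import get_image
import cv2
b=get_image("side")["pixels"][120:270,170:320,::-1]
cv2.imwrite("pics/z2.png",cv2.resize(b,(500,500),interpolation=cv2.INTER_CUBIC))
E
```

```text
time: 5.55
position: [0.433, -0.0437, 0.1443]
tool_rot: [0.331, -3.123, -0.004]
ft_force: [-2.4, 5.4, 0.3]
grip_width: 0.234
grip_force: 20.0
t 5.55 pos [ 0.433  -0.0437  0.1443] toolx [-0.978 -0.21 ] j [-0.7  -0.18  0.68  2.03  0.11  1.26  1.72] Ftool [ 1.17  5.82 -0.3 ] w 0.234 gf 20.0
```

View pics/z2.png

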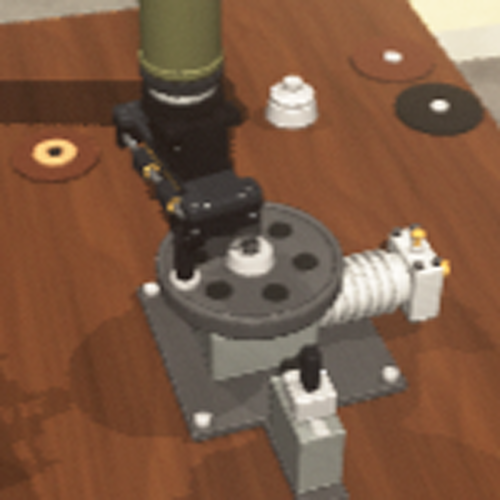

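The side crop shows the grip enclosed between the fingers at about (185,260), and the force agrees. I'll start turning gently, watching the radial and tangential force.

```bash
cat > f.py <<'E'
# fit-free report: angle about the assumed hub, radius, tool-frame force, log
from bench import ctrl
import numpy as np
from scipy.spatial.transform import Rotation as R
s=ctrl.get_state();M=R.from_rotvec(s["tool_rot"]).as_matrix();p=np.array(s["position"])
H=np.array([.504,-.0285]);d=p[:2]-H
a=-np.unwrap([-2.93,np.arctan2(d[1],d[0])])[1]-2.915
th=-np.unwrap([-2.93,np.arctan2(M[1,0],M[0,0])])[1]-2.93
r=np.hypot(*d);u=d/r;t=np.array([u[1],-u[0]])
F=np.array(s["ft_force"][:2])
print("t",round(s["time"],2),"pos",p.round(4),"ang",a.round(3),"tool",th.round(3),"r",r.round(4),"Frad",(F@u).round(2),"Ftan",(F@t).round(2),"w",round(s["grip_width"],3),"j2,7",np.round(s["joint_positions"],2)[[1,6]])
E
python3 f.py
python3 -m crank '[[[-0.1,4.5,0,0.06,1],[-0.1,4.5,0,0.06,1],[-0.1,4.5,0,0.06,1]]]'>/dev/null; python3 f.py
python3 -m crank '[[[-0.1,4.5,0,0.06,1],[-0.1,4.5,0,0.06,1],[-0.1,4.5,0,0.06,1]]]'>/dev/null; python3 f.py
```

```text
t 5.6 pos [ 0.4331 -0.0437  0.1443] ang 0.015 tool 0.0 r 0.0726 Frad 1.73 Ftan 5.07 w 0.229 j2,7 [-0.18  1.72]
t 5.85 pos [ 0.4318 -0.0359  0.1443] ang 0.124 tool 0.186 r 0.0726 Frad 1.54 Ftan -6.0 w 0.231 j2,7 [-0.18  1.51]
t 6.1 pos [ 0.4318 -0.0223  0.1443] ang 0.313 tool 0.366 r 0.0725 Frad 1.5 Ftan -6.53 w 0.231 j2,7 [-0.17  1.3 ]
```

```bash
python3 -m crank '[[[-0.1,4.5,0,0.06,1],[-0.1,4.5,0,0.06,1],[-0.1,4.5,0,0.06,1]]]'>/dev/null; python3 f.py
python3 -m crank '[[[-0.1,4.5,0,0.06,1],[-0.1,4.5,0,0.06,1],[-0.1,4.5,0,0.06,1]]]'>/dev/null; python3 f.py
```

```text
t 6.35 pos [ 0.4343 -0.0088  0.1442] ang 0.502 tool 0.546 r 0.0724 Frad 2.34 Ftan -6.41 w 0.231 j2,7 [-0.16  1.11]
t 6.6 pos [0.4394 0.004  0.1442] ang 0.692 tool 0.726 r 0.0723 Frad 2.1 Ftan -5.85 w 0.232 j2,7 [-0.14  0.91]
```

```bash
python3 -m crank '[[[-0.1,4.5,0,0.06,1],[-0.1,4.5,0,0.06,1],[-0.1,4.5,0,0.06,1]]]'>/dev/null; python3 f.py
python3 -m crank '[[[-0.1,4.5,0,0.06,1],[-0.1,4.5,0,0.06,1],[-0.1,4.5,0,0.06,1]]]'>/dev/null; python3 f.py
python3 -m crank '[[[-0.1,4.5,0,0.06,1],[-0.1,4.5,0,0.06,1]]]'>/dev/null; python3 f.py
```

```text
t 6.85 pos [0.4469 0.0155 0.1442] ang 0.883 tool 0.906 r 0.0721 Frad 1.96 Ftan -6.07 w 0.234 j2,7 [-0.12  0.72]
t 7.1 pos [0.4563 0.0254 0.1442] ang 1.073 tool 1.085 r 0.0719 Frad 0.65 Ftan -6.26 w 0.231 j2,7 [-0.09  0.54]
t 7.27 pos [0.4635 0.0308 0.1442] ang 1.199 tool 1.205 r 0.0718 Frad -0.48 Ftan -5.9 w 0.232 j2,7 [-0.07  0.42]
```

```bash
python3 -m crank '[[[-0.1,4.5,0,0.06,1],[-0.1,4.5,0,0.06,1],[-0.1,4.5,0,0.06,1]]]'>/dev/null; python3 f.py
python3 -m crank '[[[-0.1,4.5,0,0.06,1],[-0.1,4.5,0,0.06,1],[-0.1,4.5,0,0.06,1]]]'>/dev/null; python3 f.py
python3 -m crank '[[[-0.1,4.5,0,0.06,1],[-0.1,4.5,0,0.06,1]]]'>/dev/null; python3 f.py
```

```text
t 7.52 pos [0.4754 0.0372 0.1442] ang 1.387 tool 1.385 r 0.0716 Frad -2.08 Ftan -6.05 w 0.235 j2,7 [-0.04  0.25]
t 7.77 pos [0.4882 0.0412 0.1442] ang 1.574 tool 1.565 r 0.0714 Frad -2.8 Ftan -6.27 w 0.236 j2,7 [-0.    0.08]
t 7.93 pos [0.4967 0.0425 0.1442] ang 1.695 tool 1.686 r 0.0713 Frad -3.61 Ftan -7.95 w 0.231 j2,7 [ 0.02 -0.03]
```

```bash
python3 -m crank '[[[-0.3,4.5,0,0.06,1],[-0.3,4.5,0,0.06,1]]]'>/dev/null; python3 f.py
python3 -m crank '[[[-0.3,4.5,0,0.06,1],[-0.3,4.5,0,0.06,1]]]'>/dev/null; python3 f.py
python3 -m crank '[[[-0.3,4.5,0,0.06,1],[-0.3,4.5,0,0.06,1]]]'>/dev/null; python3 f.py
```

```text
t 8.1 pos [0.5036 0.0427 0.1441] ang 1.791 tool 1.805 r 0.0712 Frad -3.44 Ftan -13.34 w 0.232 j2,7 [ 0.04 -0.14]
t 8.27 pos [0.5107 0.0423 0.144 ] ang 1.891 tool 1.925 r 0.0711 Frad -4.91 Ftan -18.02 w 0.229 j2,7 [ 0.06 -0.25]
t 8.43 pos [0.5178 0.0412 0.1439] ang 1.993 tool 2.044 r 0.071 Frad -5.14 Ftan -22.73 w 0.231 j2,7 [ 0.08 -0.35]
```

The force is above the expected peak, so I'll hold still and look before pushing on.

```bash
python3 -m crank '[[[0,0,0,0,1],[0,0,0,0,1],[0,0,0,0,1],[0,0,0,0,1]]]'; python3 f.py; python3 st.py
python3 - <<'E'
from bench import get_image
import cv2
a=get_image("top")["pixels"][100:250,190:340,::-1];b=get_image("side")["pixels"][120:270,170:320,::-1]
cv2.imwrite("pics/z3.png",cv2.resize(cv2.hconcat([a,b]),(800,400),interpolation=cv2.INTER_CUBIC))
E
```

```text
time: 8.77
position: [0.5206, 0.0405, 0.1441]
tool_rot: [-2.487, -1.913, 0.015]
ft_force: [-13.1, -1.4, 10.0]
grip_width: 0.232
grip_force: 20.0
t 8.77 pos [0.5206 0.0405 0.1441] ang 2.033 tool 2.042 r 0.071 Frad -4.46 Ftan -12.37 w 0.232 j2,7 [ 0.08 -0.35]
t 8.77 pos [0.5206 0.0405 0.1441] toolx [0.257 0.967] j [-0.64  0.08  0.54  1.83 -0.04  1.25 -0.35] Ftool [ -4.8  -12.36  -9.9 ] w 0.232 gf 20.0
```

View pics/z3.png

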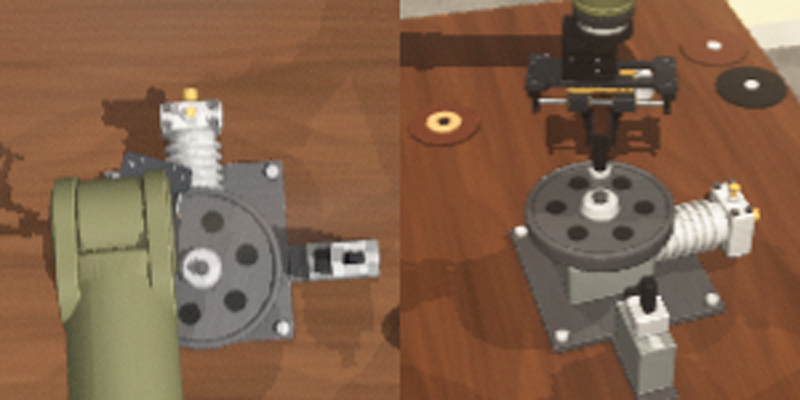

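Nothing is obstructing the arm. The side crop shows the handle at about (600,150) held between the fingers, with the wheel free. At rest the force is 12 N, which is close to the compression peak, so I'll go on slowly and take readings at rest.

```bash
python3 -m crank '[[[-0.5,2.2,0,0.03,1],[-0.5,2.2,0,0.03,1],[-0.2,2.2,0,0.03,1],[0,0,0,0,1],[0,0,0,0,1],[0,0,0,0,1]]]'>/dev/null; python3 f.py
python3 -m crank '[[[-0.3,2.2,0,0.03,1],[-0.3,2.2,0,0.03,1],[-0.2,2.2,0,0.03,1],[0,0,0,0,1],[0,0,0,0,1],[0,0,0,0,1]]]'>/dev/null; python3 f.py
```

```text
t 9.37 pos [0.5267 0.0386 0.1441] ang 2.124 tool 2.131 r 0.0709 Frad -3.6 Ftan -11.81 w 0.233 j2,7 [ 0.1  -0.42]
t 9.87 pos [0.5328 0.0361 0.1441] ang 2.217 tool 2.221 r 0.0707 Frad -4.0 Ftan -11.91 w 0.229 j2,7 [ 0.11 -0.5 ]
```

```bash
python3 -m crank '[[[-0.3,2.2,0,0.03,1],[-0.3,2.2,0,0.03,1],[-0.2,2.2,0,0.03,1],[0,0,0,0,1],[0,0,0,0,1],[0,0,0,0,1]]]'>/dev/null; python3 f.py
python3 -m crank '[[[-0.3,2.2,0,0.03,1],[-0.3,2.2,0,0.03,1],[0,0,0,0,1],[0,0,0,0,1],[0,0,0,0,1]]]'>/dev/null; python3 f.py
```

```text
t 10.37 pos [0.5389 0.0329 0.1442] ang 2.314 tool 2.31 r 0.0706 Frad -3.97 Ftan -9.95 w 0.23 j2,7 [ 0.12 -0.57]
t 10.78 pos [0.5429 0.0304 0.1442] ang 2.381 tool 2.37 r 0.0705 Frad -2.97 Ftan -9.29 w 0.233 j2,7 [ 0.13 -0.62]
```

```bash
python3 -m crank '[[[-0.3,2.2,0,0.03,1],[-0.3,2.2,0,0.03,1],[0,0,0,0,1],[0,0,0,0,1],[0,0,0,0,1]]]'>/dev/null; python3 f.py
python3 -m crank '[[[-0.3,2.2,0,0.03,1],[-0.3,2.2,0,0.03,1],[0,0,0,0,1],[0,0,0,0,1],[0,0,0,0,1]]]'>/dev/null; python3 f.py
python3 -m crank '[[[0,0,0,0,1]]]'>/dev/null; python3 f.py
```

```text
t 11.2 pos [0.5468 0.0275 0.1442] ang 2.45 tool 2.43 r 0.0705 Frad -3.13 Ftan -6.78 w 0.234 j2,7 [ 0.14 -0.67]
t 11.62 pos [0.5506 0.0242 0.1442] ang 2.521 tool 2.49 r 0.0704 Frad -2.15 Ftan -5.88 w 0.237 j2,7 [ 0.15 -0.72]
t 11.7 pos [0.5506 0.0242 0.1442] ang 2.521 tool 2.49 r 0.0704 Frad -2.12 Ftan -5.31 w 0.233 j2,7 [ 0.15 -0.72]
```

```bash
python3 -m crank '[[[-0.2,2.2,0,0.03,1],[-0.2,2.2,0,0.03,1],[0,0,0,0,1],[0,0,0,0,1],[0,0,0,0,1]]]'>/dev/null; python3 f.py
for i in 1 2;do python3 -m crank '[[[0,0,0,0,1]]]'>/dev/null; python3 f.py;done
python3 -m crank '[[[-0.2,2.2,0,0.03,1],[-0.2,2.2,0,0.03,1],[0,0,0,0,1],[0,0,0,0,1],[0,0,0,0,1]]]'>/dev/null; python3 f.py
for i in 1 2;do python3 -m crank '[[[0,0,0,0,1]]]'>/dev/null; python3 f.py;done
```

```text
t 12.12 pos [0.5544 0.0206 0.1443] ang 2.596 tool 2.55 r 0.0704 Frad -1.2 Ftan -4.38 w 0.233 j2,7 [ 0.16 -0.77]
t 12.2 pos [0.5544 0.0206 0.1442] ang 2.596 tool 2.55 r 0.0704 Frad -2.79 Ftan -5.37 w 0.232 j2,7 [ 0.16 -0.77]
t 12.28 pos [0.5544 0.0206 0.1442] ang 2.596 tool 2.55 r 0.0704 Frad -2.24 Ftan -4.89 w 0.236 j2,7 [ 0.16 -0.77]
t 12.7 pos [0.5583 0.0162 0.1443] ang 2.679 tool 2.611 r 0.0704 Frad -2.05 Ftan -1.52 w 0.234 j2,7 [ 0.16 -0.82]
t 12.78 pos [0.5583 0.0162 0.1443] ang 2.679 tool 2.611 r 0.0704 Frad -2.3 Ftan -0.84 w 0.234 j2,7 [ 0.16 -0.82]
t 12.87 pos [0.5583 0.0163 0.1443] ang 2.679 tool 2.611 r 0.0704 Frad -2.2 Ftan -0.77 w 0.233 j2,7 [ 0.16 -0.82]
```

The force dropped from about 5 N at TDC to about 1 N, which puts the wheel roughly 0.1 rad past. The onset and peak angles give the same figure. I'll release here and check it.

```bash
python3 -m crank '[[[0,0,0,0,0.4],[0,0,0,0,0.4],[0,0,0,0,0.1],[0,0,0,0,0.1],[0,0,0,0,0],[0,0,0,0,0],[0,0,0,0,0]]]'>/dev/null; python3 f.py
python3 -m crank '[[[0,0,0,0,0],[0,0,0,0,0],[0,0,0,0,0]]]'>/dev/null; python3 st.py
python3 - <<'E'
from bench import get_image
import cv2
b=get_image("side")["pixels"][120:270,170:320,::-1]
cv2.imwrite("pics/z4.png",cv2.resize(b,(500,500),interpolation=cv2.INTER_CUBIC))
E
```

```text
t 13.45 pos [0.5585 0.0168 0.1444] ang 2.674 tool 2.611 r 0.0709 Frad -0.34 Ftan -0.06 w 0.487 j2,7 [ 0.16 -0.82]
t 13.7 pos [0.5584 0.0169 0.1444] toolx [0.737 0.676] j [-0.62  0.16  0.6   1.76 -0.1   1.25 -0.82] Ftool [-0.26  0.02 -0.43] w 0.497 gf 0.0
```

View pics/z4.png

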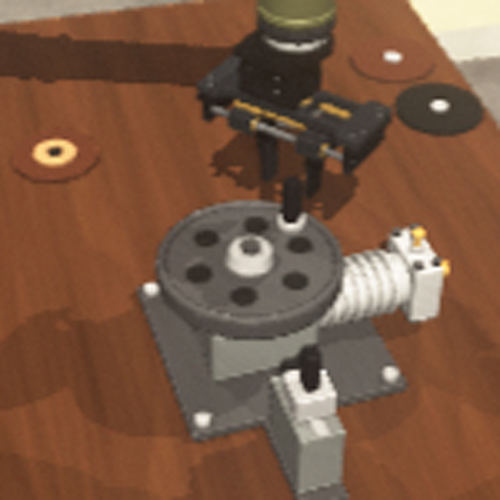

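The crop shows the wheel at rest with the handle at about (292,200) between the open fingers, and no contact force. I'll lift away and measure the handle and post for the push.

```bash
python3 -m crank '[[[0,0,-10,0,0],[0,0,-20,0,0],[0,0,-25,0,0],[0,0,-25,0,0],[0,0,-20,0,0],[0,0,0,0,0],[0,0,0,0,0]]]'>/dev/null; python3 st.py
python3 - <<'E'
from h import *
import cv2
s=get_image("side");b=s["pixels"][...,::-1].copy();cv2.imwrite("pics/s5full.png",b)
a=b[165:275,215:325];a=cv2.resize(a,(550,550),interpolation=cv2.INTER_CUBIC)
cv2.imwrite("pics/z5.png",a)
o=cv2.imread("pics/z4.png");o2=cv2.resize(b[120:270,170:320],(500,500),interpolation=cv2.INTER_CUBIC)
print(np.abs(o[200:470,150:440].astype(int)-o2[200:470,150:440]).mean())
E
```

```text
t 14.33 pos [0.5593 0.0167 0.2462] toolx [0.737 0.675] j [-0.63  0.1   0.61  1.61 -0.06  1.44 -0.85] Ftool [-0.25  0.14  1.31] w 0.502 gf 0.0
2.8977437207322265
```

View pics/z5.png

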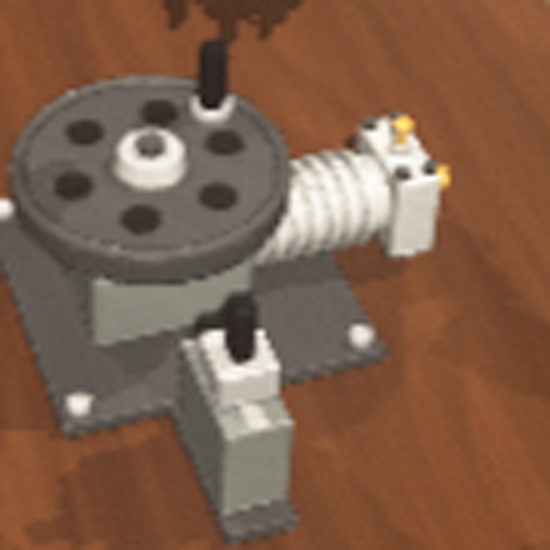

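The crop shows the handle top at (213,46), the post top at (240,300), the post base at (240,352) and the stem at (403,122). The wheel hasn't moved.

Run:
```python
from h import *
from bench import ctrl
im=get_image("side")
P=lambda x,y,z:ray(im,215+(x+.5)/5-.5,165+(y+.5)/5-.5,z)
H=np.array([.504,-.0285])
for n,p in dict(hand=P(213,46,.184),posttop=P(240,300,.164),postbase=P(240,352,.118),stem=P(403,122,.114)).items():print(n,p.round(4),np.hypot(*(p[:2]-H)).round(4),np.arctan2(*(p[:2]-H)[::-1]).round(3))
```

```text
hand [0.5631 0.0227 0.184 ] 0.0782 0.713
posttop [ 0.5152 -0.2072  0.164 ] 0.1791 -1.508
postbase [ 0.5168 -0.208   0.118 ] 0.18 -1.5
stem [ 0.7011 -0.0116  0.114 ] 0.1979 0.085
```

```bash
python3 -m crank '[[[0,0,0,-0.1,-0.5],[0,0,0,-0.1,-0.5],[0,0,0,-0.1,-0.5],[0,0,0,-0.1,-0.5],[0,0,0,-0.1,-0.5],[0,0,0,-0.1,-0.5],[0,0,0,-0.1,-0.5],[0,0,0,-0.1,-0.5],[0,0,0,-0.1,-0.5],[0,0,0,0,-0.5]]]' 15 >/dev/null
python3 -m crank '[[[-25,-6.7,0,0,-0.5],[-25,-6.7,0,0,-0.5],[-25,-6.7,0,0,-0.5],[-25,-6.7,0,0,-0.5],[-25,-6.7,0,0,-0.5],[-25,-6.7,0,0,-0.5],[-25,-6.7,0,0,-0.5],[-25,-6.7,0,0,-0.5],[-23,-6.4,0,0,-0.5],[0,0,0,0,-0.5]]]' >/dev/null
python3 -m crank '[[[0,0,0,0,-0.5],[0,0,0,0,-0.5]]]' >/dev/null
python3 st.py
```

```text
t 16.27 pos [ 0.5143 -0.2088  0.2437] toolx [-0.07   0.998] j [-0.34  0.11  0.74  1.62 -0.07  1.44  0.48] Ftool [ 0.42 -0.73  0.17] w 0.751 gf 0.0
```

```bash
python3 -m crank '[[[0,0,25,0,-0.5],[0,0,25,0,-0.5],[0,0,25,0,-0.5],[0,0,20,0,-0.5],[0,0,13,0,-0.5],[0,0,0,0,-0.5],[0,0,0,0,-0.5]]]' >/dev/null
python3 st.py
python3 -m crank '[[[0,0,0,0,0],[0,0,0,0,0],[0,0,0,0,0.4],[0,0,0,0,0.4],[0,0,0,0,1],[0,0,0,0,1],[0,0,0,0,1],[0,0,0,0,1],[0,0,0,0,1],[0,0,0,0,1]]]' >/dev/null
python3 st.py
python3 - <<'E'
from bench import get_image
import cv2
a=get_image("side")["pixels"][150:275,205:330,::-1]
cv2.imwrite("pics/z6.png",cv2.resize(a,(500,500),interpolation=cv2.INTER_CUBIC))
E
```

```text
t 16.85 pos [ 0.5145 -0.2088  0.1362] toolx [-0.072  0.997] j [-0.32  0.18  0.74  1.78 -0.13  1.23  0.52] Ftool [-0.79  0.35 -1.1 ] w 0.749 gf 0.0
t 17.68 pos [ 0.5143 -0.2098  0.1363] toolx [-0.071  0.997] j [-0.32  0.18  0.74  1.78 -0.13  1.23  0.52] Ftool [ 1.03  0.18 -0.2 ] w 0.077 gf 0.0
```

View pics/z6.png

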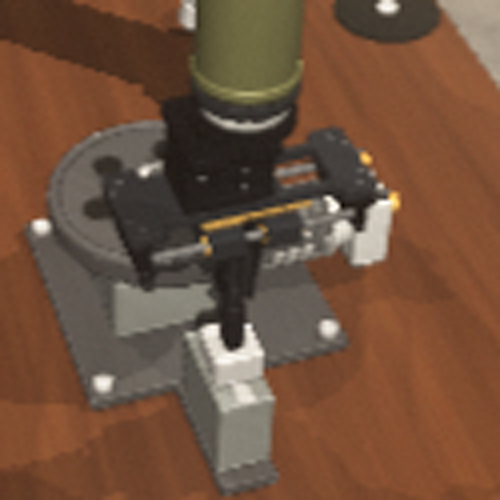

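The fingers closed to 7 mm with the post standing in front of them at crop (235,320), so they're behind it on its +y side. I'll compare the projected TCP with the image before correcting.

```bash
python3 st.py
python3 - <<'E'
from h import *
from bench import ctrl
im=get_image("side");p=np.array(ctrl.get_state()["position"])
for q in (p,p+[0,0,.028],[.516,-.208,.164],[.516,-.208,.118],[.517,-.230,.164],[.517,-.230,.118]):print(np.round(q,3),((proj(im,q)-[205,150])*4).round(1))
print(((proj(im,[.5584,.0169,.1444])-[170,120])*3.333).round())
import cv2
cv2.imwrite("pics/z7.png",cv2.resize(im["pixels"][195:255,235:295,::-1],(600,600),interpolation=cv2.INTER_CUBIC))
E
```

```text
t 17.73 pos [ 0.5143 -0.2099  0.1363] toolx [-0.071  0.997] j [-0.32  0.18  0.74  1.78 -0.13  1.23  0.52] Ftool [-0.34  0.63 -0.21] w 0.046 gf 0.0
[ 0.514 -0.21   0.136] [229. 326.]
[ 0.514 -0.21   0.164] [230.3 300.6]
[ 0.516 -0.208  0.164] [231.7 298.9]
[ 0.516 -0.208  0.118] [229.5 340.1]
[ 0.517 -0.23   0.164] [241.2 318.5]
[ 0.517 -0.23   0.118] [238.7 359.8]
[287. 212.]
```

View pics/z7.png

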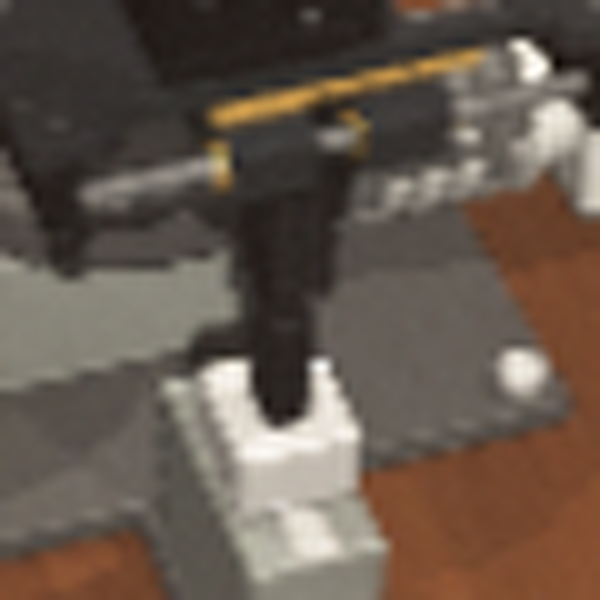

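The base front edge still puts the post near y = -0.209, so the fingertips may not be where I think they are. I'll check the tip height against the hover picture numerically. I've used all my picture views.

Run:
```python
from h import *
import cv2
im=get_image("side")
print("z1 tip proj",proj(im,[.4333,-.0443,.2463]),"seen ~(232,172)")
b=cv2.imread("pics/s5full.png").astype(int)
print("s5 tip proj",proj(im,[.5593,.0167,.2462]))
u,v=proj(im,[.5593,.0167,.2462]).round().astype(int)
g=b.sum(2)//3
print(u,v)
for r in range(v-22,v+20,2):print(r,*['%3d'%x for x in g[r,u-22:u+24:2]])
# current frame vs frame s5 : changed pixels (gripper silhouette) around the post
c=im["pixels"].astype(int).sum(2)//3
print("now")
for r in range(212,242):print(r,*['%3d'%x for x in c[r,250:278]])
```

```text
z1 tip proj [224.92685926 176.34032684] seen ~(232,172)
s5 tip proj [257.13139857 160.50905615]
257 161
139  82  81  87  85  85  87  52  39  43  42  60  62  59  57  55  54  89  95 125 118  50  49  47
141  83  81  85  85  81  89  76  39  44  45  60  61  61  57  51  45  53  67  86  84  46  51  48
143  84  80  83  83  80  85  77  41  46  45 105 140 125  59  43  37  37  71  88  89  48  47  56
145  85  83  79  84  85  81  79  42  46  51 102 113 114 127  44  40  39  82  83  85  57  68  89
147  89  82  80  82  83  80  58  41  41  48 108  90 107 133  56  37  46  85  83  84  87  91  94
149  89  85  83  53  55  55  54  42  49 138 138 142 142 138  43  37  55  89  83  83  83  88  94
151  90  85  56  53  54  50  51  60  99  90  98 106  97  93  42  38  54  87  87  83  85  83  89
153  82  58  51  50  52  48  44  61  94  97  96 103 104 134  44  41  86  88  86  85  86  86  83
155  55  57  52  53  53  44  44  54  93  94  93  92  96 151 152  94  86  85  88  86  84  86  87
157  73  55  53  71  55  53  43  45  51  87  92  91  96  93  85  88  85  87  89  87  86  83  86
159  77  58  56  61  51  52  52  54 
[... 3803 characters left out ...]
  98
236  84  71 119 152 139 118 169 215 214 213 181  82  35  37  38 116 201 227 227 199 118  97  95  96  96  99  98  96
237  95  85  94 127 136 118 127 177 216 214 209 164  83 104 165 218 224 227 227 224 180  95  95  96  95  97  98  97
238  89  77  79 116 147 125 120 173 218 216 225 233 230 225 222 226 226 224 232 240 216 110  96  97  96  96 104 106
239  86  74  81  99 133 136 119 130 181 226 237 237 239 237 240 243 239 220 194 199 170  98 101 107  95  80  79  82
240  93  83  83  81 122 150 125 121 177 231 242 245 239 222 201 201 199 192 185 187 160  84  82  83  80  84  87  70
241  91  76  81  83 111 145 136 120 142 186 202 202 199 192 187 186 185 186 185 189 155  88  83  64  66  72  81  79
```

The pixel shift is purely vertical in both frames, so the fingertips really sit about 30 mm higher than I assumed and closed just above the post. The handle was likewise held only near its top. I'll open, go lower watching the force, and close again.

```bash
python3 -m crank '[[[0,0,0,0,-0.2],[0,0,0,0,-0.2],[0,0,0,0,-0.2],[0,0,0,0,-0.2],[0,0,0,0,-0.2],[0,0,5,0,-0.2],[0,0,5,0,-0.2],[0,0,5,0,-0.2],[0,0,0,0,-0.2],[0,0,0,0,-0.2]]]' >/dev/null
python3 st.py
python3 -m crank '[[[0,0,0,0,0.3],[0,0,0,0,0.3],[0,0,0,0,0.6],[0,0,0,0,0.6],[0,0,0,0,1],[0,0,0,0,1],[0,0,0,0,1],[0,0,0,0,1],[0,0,0,0,1],[0,0,0,0,1]]]' >/dev/null
python3 st.py
```

```text
t 18.67 pos [ 0.5138 -0.2097  0.1207] toolx [-0.071  0.997] j [-0.31  0.19  0.73  1.8  -0.14  1.2   0.53] Ftool [-0.61 -0.46  0.61] w 0.587 gf 0.0
t 19.5 pos [ 0.5138 -0.2099  0.1214] toolx [-0.071  0.998] j [-0.31  0.19  0.73  1.8  -0.14  1.21  0.53] Ftool [ 0.58 -3.22 -2.61] w 0.182 gf 15.0
```

The gripper now holds the post: 15.8 mm against its 16 mm. I'll slide it home.

```bash
python3 -m crank '[[[0,0,0,0,1],[4,0,0,0,1],[4,0,0,0,1],[4,0,0,0,1],[4,0,0,0,1],[4,0,0,0,1],[4,0,0,0,1],[4,0,0,0,1],[0,0,0,0,1]]]' 30 >/dev/null
python3 st.py
python3 -m crank '[[[4,0,0,0,1],[3,0,0,0,1],[2,0,0,0,1],[1,0,0,0,1],[0,0,0,0,1],[0,0,0,0,1]]]' >/dev/null
python3 st.py
```

```text
t 20.25 pos [ 0.512  -0.1805  0.1214] toolx [-0.072  0.997] j [-0.36  0.16  0.72  1.83 -0.11  1.2   0.46] Ftool [-1.06 -4.86 -3.89] w 0.178 gf 30.0
t 20.75 pos [ 0.5115 -0.1715  0.1214] toolx [-0.071  0.997] j [-0.37  0.15  0.71  1.83 -0.1   1.2   0.44] Ftool [-1.24 -4.21 -3.65] w 0.18 gf 30.0
```

```bash
python3 -m crank '[[[1,0,0,0,1],[1,0,0,0,1],[1,0,0,0,1],[0,0,0,0,1],[0,0,0,0,1],[0,0,0,0,1]]]' >/dev/null
python3 st.py
python3 -m crank '[[[1,0,0,0,1],[1,0,0,0,1],[0,0,0,0,1],[0,0,0,0,1],[0,0,0,0,1]]]' >/dev/null
python3 st.py
```

```text
t 21.25 pos [ 0.5114 -0.1699  0.1214] toolx [-0.07   0.998] j [-0.38  0.14  0.71  1.84 -0.1   1.2   0.43] Ftool [-4.69 -3.66 -3.26] w 0.177 gf 30.0
t 21.67 pos [ 0.5114 -0.1699  0.1214] toolx [-0.069  0.998] j [-0.38  0.14  0.71  1.84 -0.1   1.19  0.43] Ftool [-8.   -2.85 -0.76] w 0.181 gf 30.0
```

The stop has been reached: travel is 40 mm and the force is rising with no movement. I'll release, lift clear, and compare the wheel with the earlier picture numerically.

```bash
python3 -m crank '[[[0,0,0,0,0.5],[0,0,0,0,0.2],[0,0,0,0,0],[0,0,0,0,-0.2],[0,0,0,0,-0.2],[0,0,0,0,-0.2],[0,0,0,0,-0.2],[0,0,-10,0,-0.2],[0,0,-20,0,-0.2],[0,0,-30,0,-0.2]]]' >/dev/null
python3 st.py
python3 -m crank '[[[0,0,-30,0,-0.2],[0,0,-30,0,-0.2],[-30,0,-20,0,-0.2],[-30,0,-20,0,-0.2],[-30,0,-20,0,-0.2],[-20,0,0,0,-0.2],[0,0,0,0,-0.2],[0,0,0,0,-0.2],[0,0,0,0,-0.2],[0,0,0,0,-0.2]]]' >/dev/null
python3 st.py
python3 - <<'E'
from h import *
import cv2
im=get_image("side");n=im["pixels"][...,::-1];o=cv2.imread("pics/s5full.png");cv2.imwrite("pics/s9.png",n)
def loc(x,y,w,h,m=14):
    r=cv2.matchTemplate(n[y-m:y+h+m,x-m:x+w+m].copy(),o[y:y+h,x:x+w].copy(),cv2.TM_CCOEFF_NORMED);_,v,_,l=cv2.minMaxLoc(r);return round(v,3),l[0]-m,l[1]-m
print("handle base",loc(249,172,17,18),"holes",loc(228,184,12,14),"plate",loc(280,225,20,15))
print("post+carriage",loc(257,227,12,24),"expected",proj(im,[.513,-.169,.14])-proj(im,[.516,-.209,.14]))
E
```

```text
t 22.5 pos [ 0.5095 -0.1665  0.1805] toolx [-0.071  0.997] j [-0.4   0.09  0.71  1.76 -0.06  1.32  0.39] Ftool [-0.06  0.34  0.24] w 0.599 gf 0.0
t 23.33 pos [ 0.5194 -0.2749  0.301 ] toolx [-0.073  0.997] j [-0.24  0.19  0.81  1.45 -0.14  1.56  0.63] Ftool [ 0.35 -0.18  0.05] w 0.603 gf 0.0
handle base (0.58, -12, 10) holes (0.996, 0, 0) plate (0.998, 0, 0)
post+carriage (0.947, -4, -9) expected [-4.45990097 -8.52365564]
```

```bash
python3 -c "
from bench import job
print(job.close_job())"
```

```text
the job is handed in; nothing more can be done
None
```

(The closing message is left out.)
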